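# Take the left-hand knob off the deburring spindle

## Task

One of the two bench deburring wheels is held by a knob with an engraved ring and two notches in its grip bar: a left-hand thread. Unscrew that knob by turning it clockwise (seen from above) until the line engraved on it meets the line on the wheel's flange, without forcing the thread, lift it straight off, and set it down gently, upright and with the bar on top, in the parts tray. Leave the other knob, without ring and notches, and everything else as it is.

Things in the scene. Friction and masses are not known exactly. Their poses are not given: they have to be found in the camera images.
- spindle: Deburring station with the left-hand knob, bolted down: aluminium housing 130 x 130 x 40 mm, on it a grey wheel 126 mm across (40 to 54 mm up) and a steel flange 84 mm across (54 to 62 mm up) on which the knob is screwed down. Origin on the bench under the spindle axis, z up. A black line engraved on the flange's top runs outward along +y: the release mark.
- stud (a point): Tip of the stud, on the spindle axis 31 mm above the flange, hidden in the knob. The stud's steep left-hand thread has 1.5 mm play all round, about 1 mm up and down; the knob climbs as it is turned clockwise, a few mm per radian, so a firm grip must follow it, and stays where it is left. A spring pin pushes it up, 14 N when screwed down, less as it climbs. More than 40 N between knob and station forces the thread.
- flange_line (a point): Release mark: the line on the flange, 35 mm from the axis, 62 mm up. The knob starts about 2.3 rad (132 degrees) counter-clockwise of it. With the knob's line on it (within about 0.2 rad) the thread lets go and the knob lifts straight off; before that it is held down. 0.2 rad beyond is a hard stop. Lift by 35 mm before moving sideways.
- knob_grip (a point): Centre of the left-hand knob's grip bar, on its axis, 45 mm above its underside. The loose aluminium knob (0.11 to 0.23 kg) is a round cap 54 mm across, 30 mm high, with an upright bar on top: 50 mm long along x, 14 mm thick along y, 30 mm high (15 mm above and below this point). z up. A ring engraved round the cap and two notches across the bar's top show the left-hand thread.
- knob_line (a point): The line engraved on the left-hand knob: on the cap's rim, 27 mm from the axis along the knob's +y, 30 mm above its underside. When it meets the flange's line, the knob's axes are parallel to the spindle's. The turn needed is too long for one grasp of most arms: let go and take the bar again part-way.
- knob: The left-hand knob itself; origin on its axis at its underside, axes as in knob_grip.
- plain_grip (a point): Centre of the grip bar of the other station's knob: same size and form, on a like station, but without ring and notches. It can turn; it is to be left alone.
- plain_knob (a joint): Turn of the other knob, rad, 0 at the start.
- tray: Shallow grey open tray fixed to the bench, 180 mm (its x) by 140 mm (its y), 22 mm high, walls and floor 4 mm thick. Origin at the centre of its underside. A bolt lies in the corner towards its +x, -y; its middle is free.
- bolt: Bystander: loose hex bolt lying in one corner of the tray.
- profile: Bystander: 120 x 40 x 40 mm offcut of slotted aluminium profile.
- tape: Bystander: roll of paper tape, 90 mm across, 25 mm high.
- screwdriver: Bystander: screwdriver lying on the bench.
- bracket: Bystander: small aluminium angle bracket.
- mug: Bystander: white mug.
- sandblock: Bystander: cork sanding block, 100 x 60 x 30 mm.

How it is judged (in metres and radians):
On the way, in this order (a step that is already met when the one before it is completed fails the run):
1. the knob has climbed the thread and its line meets the flange's line, still on the spindle (angle between the y axis of knob_grip and the y axis of spindle, either way round below 0.28 rad and z of knob_grip in the frame of spindle above 0.112 m and horizontal distance between knob_grip and spindle below 0.005 m), for 0.05 s.
2. the knob is lifted clear of the stud (z of knob_grip in the frame of spindle above 0.14 m), for 0.05 s.
3. the knob is lowered upright into the tray while still held (x of knob_grip in the frame of tray between -0.065 and 0.065 m and y of knob_grip in the frame of tray between -0.045 and 0.045 m and angle between knob_grip's own z axis and vertical below 0.15 rad and height (world z) of knob_grip below 0.06 m and contact force between the fingers and knob above 0.5 N), for 0.05 s.
At the end, for the whole second after the job is handed in: The left-hand knob stands upright (within 0.15 rad) on the tray's floor, its axis within 65 mm (tray x) and 45 mm (tray y) of the tray's middle, released and at rest (x of knob_grip in the frame of tray between -0.065 and 0.065 m and y of knob_grip in the frame of tray between -0.045 and 0.045 m and angle between knob_grip's own z axis and vertical below 0.15 rad and height (world z) of knob_grip between 0.044 and 0.056 m and linear speed of knob below 0.02 m/s and contact force between the fingers and knob below 0.1 N); the robot touches nothing.
It fails at once if the thread is forced: more than 40 N between the knob and its station (contact force between knob and spindle above 40 N).
It fails at once if the other knob is turned (value of joint plain_knob above 0.15 rad or value of joint plain_knob below -0.15 rad).
It fails at once if the knob is put down hard (contact force between knob and tray above 80 N).
It fails at once if a bystander is pushed about (distance of any of bolt, profile, tape, screwdriver, bracket, mug, sandblock from where it was at the start of the episode above 0.025 m).
It also fails if it takes over 64 s, if anything falls off the work surface, if the arm or the gripper's body presses on something with over 40 N, if the wrist force passes 120 N, or if a joint passes its speed limit or range.

## Robot

A 6-joint arm with a two-finger parallel gripper is mounted at the origin on the work surface. World frame = base frame: x ahead of the robot, y to its left, z up, the work surface at z = 0. Lengths are in mm, angles in rad, forces in N, time in s.
With the tool pointing down it reaches from about 350 to 950 mm from the base axis. Payload 17.4 kg.
Tool frame: the origin (TCP) lies between the finger pads; the fingertips stand 17 mm ahead of it and the grasp point (between the pads) lies 2 mm behind it; z points along the fingers, y is the line along which they close (so a half turn about z gives the same grasp; the last joint's range is limited). The gripper opens to 93 mm and grips with 3 to 60 N. Pads are 15 mm wide; open, the fingers measure 128 mm over their backs; the gripper's body (75 mm by 188 mm) begins 65 mm behind the grasp point.
Start: joints at [1.292, 0.116, 1.442, -0, 1.584, -0.038], TCP at [160.982, 655.528, 235.646] pointing down, gripper open.
Joint ranges: [-2.83, 2.83], [-0.83, 2.19], [0.07, 2.5], [-1.14, 4.28], [0.01, 3], [-2.97, 2.97]. Speed limits (rad/s): [1.89, 1.89, 2.22, 3.14, 3.14, 3.14].

## Interface

Orientations are given as a rotation vector (axis times angle).
In Python, from cell import get_obs, imaging, ctrl gives the robot as it stands.
- The arm moves only by the shell command python3 -m jog 'ROWS' [FORCE]. ROWS is JSON, a list of rows, each a list of 5 numbers: the finger opening in mm, from 0 to 93, then the shift along the world's x, y, z in mm, then the turn about the world's z in rad. A call has 1 to 10 rows; each row shifts and turns the commanded pose from where the row before left it; what a row does not reach is not made up. A row lasts 1/8 s, in which the tool goes at most 62.5 mm and 10.7 degrees, less where a joint would pass 70% of its speed; a pose out of reach is approached as far as the arm can. A call is refused whole if a number of a shift passes 62.5 or a number of a turn 0.188, either way. A call with a gripper value outside its range is refused whole. The fingers move at their own pace and stop on an object; FORCE is the grip in N (left out, the last holds). Time passes only in rows, so rows that do not move let the fingers close. It gives the time, the measured TCP pose, the force, the opening and the grip force at its end, in the units of the state.
- get_obs(): the state, without advancing time (a new reading comes with each control period).
- imaging.read_camera(name): name is "scene" or "side" or "wrist"; returns a dict with "pixels" (384x512x3 uint8, blue, green, red), "fx", "fy", "cx", "cy" (pixels), "k1" (the pictures are not rectified: a ray, as slopes to the right and down, at radius r is drawn at 1 + k1 r^2 times it, then the intrinsics apply), "world_to_cam" (4x4, takes a point from world to camera coordinates). Camera axes: x right, y down, z forward; pixel columns grow to the right and rows downward; lengths in mm; the calibration is good to about 2 mm. A picture is of the moment at which its call begins. There is no depth.
- ctrl.sign_off(): hands the job in; it is judged then, once.
Trained networks look in the newest picture that a camera, given by its name, has taken for a name from the list of things; names that differ only in an ending like _2 or _b are one class to them, and where a whole thing is asked for, a point or a joint stands for the part that bears it (a point fixed in the world has none). Each returns a list of dicts, best first, with "p" (0 to 1); they miss things now and then, are a little off and sometimes report something else, mostly with a low value. They report only what shows in the picture. A call takes as long as a camera call.
- imaging.find_in(name, camera): "point" ([x, y, z] in mm, in the coordinates of the camera as it stood for that picture, good to about 4 mm: the middle of the surface that is visible of it).
- imaging.regions_of(name, camera): "region" (384x512 bool, what is visible of it).
The state is a dict: "clock": time; "joints": joint angles; "qd": joint speeds; "effort": joint torques, N m; "eef_pos": TCP position; "eef_rot": TCP orientation; "contact_force": force on the tool from outside, world axes, zero at the start; "moment": the same for the moment, N m; "opening": opening from 0.0 (shut) to 1.0 (fully open); "grasp_force": force on a finger pad.
Only numpy, scipy, OpenCV 4.12 (cv2) and the standard library are available. Lean on these libraries where they do the work, as an engineer would, in place of code of your own. Each camera call takes 0.05 s, during which the arm holds its last target. There are 200 camera calls.

## Working session

There is one attempt and no reset: what is moved stays moved. The work goes in short steps, Python scripts to look and compute and a shell command to move; the robot and the scene stay as the last step left them, time stands still between calls to the robot, and variables do not carry over. Pictures are saved under pics/ and viewed, at most 10 in all, crops included, and the job is handed in when it is done.

```bash
mkdir -p pics; cat > h.py <<'E'
import numpy as np, cv2
from cell import get_obs, imaging, ctrl
def shot(cam,fn=None):
    c=imaging.read_camera(cam)
    if fn: cv2.imwrite('pics/'+fn,c['pixels'])
    return c
def toworld(c,p):
    return (np.linalg.inv(c['world_to_cam'])@np.r_[p,1])[:3]
def K(c): return np.array([[c['fx'],0,c['cx']],[0,c['fy'],c['cy']],[0,0,1.]]),np.array([c['k1'],0,0,0.])
def ray(c,uv,z):
    k,d=K(c); n=cv2.undistortPoints(np.array([[uv]],float),k,d)[0,0]
    M=np.linalg.inv(c['world_to_cam']); o=M[:3,3]; v=M[:3,:3]@np.r_[n,1]
    return o+v*(z-o[2])/v[2]
def proj(c,P):
    k,d=K(c); W=np.array(c['world_to_cam']); return cv2.projectPoints(np.atleast_2d(np.array(P,float)),cv2.Rodrigues(W[:3,:3])[0],W[:3,3],k,d)[0][:,0]
E
python3 - <<'E'
from h import *
c1=None
for cam in ['scene','side']:
    c=shot(cam,cam+'0.png')
    for n in ['spindle','flange_line','knob_grip','knob_line','plain_grip','tray','bolt','mug','tape','profile','sandblock']:
        for r in imaging.find_in(n,cam)[:2]: print(cam,n,round(r['p'],2),toworld(c,r['point']).round(0))
o=get_obs();print(o['clock'],o['eef_rot'],o['opening'])
E
```

```text
scene spindle 0.95 [592.  -9.  54.]
scene spindle 0.46 [ 444. -481.   59.]
scene flange_line 0.75 [592. -10.  53.]
scene flange_line 0.15 [548. 253.  94.]
scene knob_grip 0.6 [577. -21.  95.]
scene knob_line 0.75 [578. -23.  99.]
scene plain_grip 0.65 [548. 251.  93.]
scene tray 0.83 [ 530. -300.    1.]
scene mug 0.56 [ 446. -483.   58.]
scene tape 0.85 [776. 159.  25.]
scene profile 0.9 [403. 141.  43.]
scene sandblock 0.77 [437. 469.  30.]
scene sandblock 0.18 [ 445. -482.   61.]
side spindle 0.78 [557. -63.  43.]
side flange_line 0.55 [562. -60.  40.]
side knob_grip 0.56 [564. -37.  96.]
side knob_line 0.55 [563. -33.  92.]
side plain_grip 0.71 [536. 237.  90.]
side tray 0.7 [ 530. -301.    2.]
side bolt 0.55 [ 603. -334.   16.]
side bolt 0.25 [ 382. -166.    5.]
side mug 0.93 [ 428. -494.   53.]
side tape 0.52 [776. 141.  16.]
side profile 0.81 [391. 107.  47.]
side sandblock 0.77 [429. 456.  28.]
1.2 [-3.77229778e-01 -3.11885969e+00  7.64663159e-05] 0.9963686513099355
```

View pics/scene0.png

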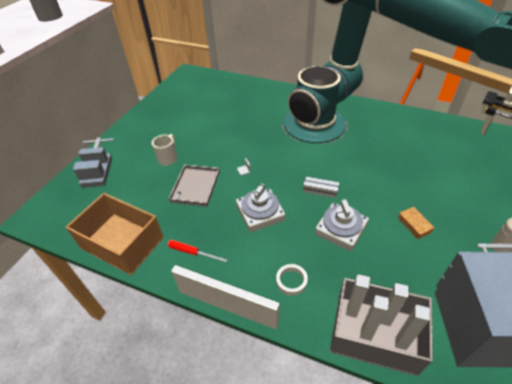

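```bash
python3 - <<'E'
from h import *
o=get_obs();print(cv2.Rodrigues(np.array(o['eef_rot']))[0].round(2),o['eef_pos'],o['joints'])
c=shot('wrist'); print(np.array(c['world_to_cam']).round(2),c['fx'])
E
python3 -m jog --help | head -20
```

```text
[[-0.97  0.24 -0.  ]
 [ 0.24  0.97 -0.  ]
 [-0.   -0.   -1.  ]] [160.97021013 655.51980794 235.63188527] [ 1.29221481e+00  1.16005261e-01  1.44161723e+00 -5.10150701e-06
  1.58401865e+00 -3.78485736e-02]
[[ 2.4000e-01  9.7000e-01 -0.0000e+00 -6.7358e+02]
 [ 9.3000e-01 -2.3000e-01  2.8000e-01 -3.3690e+01]
 [ 2.8000e-01 -7.0000e-02 -9.6000e-01  3.9170e+02]
 [ 0.0000e+00  0.0000e+00  0.0000e+00  1.0000e+00]] 271.75185675348393invalid input: not JSON, or not a number
```

The left station (260,205) is the one at y≈-20; the right one (343,225) is plain, and the tray is at (195,185). I'm moving above the left knob.

```bash
python3 -m jog '[[93,20,-45,2,0],[93,30,-50,2,0],[93,30,-50,2,0],[93,30,-50,2,0],[93,30,-50,2,0],[93,30,-50,0,0],[93,30,-50,0,0],[93,30,-50,0,0],[93,30,-50,0,0],[93,30,-50,0,0]]'; python3 -m jog '[[93,30,-50,0,0],[93,30,-50,0,0],[93,30,-50,0,0],[93,20,-30,0,0],[93,0,0,0,0],[93,0,0,0,0]]'
python3 - <<'E'
from h import *
o=get_obs();print(o['eef_pos'],o['joints'])
c=shot('wrist','w1.png')
for n in ['spindle','flange_line','knob_grip','knob_line','plain_grip']:
    for r in imaging.find_in(n,'wrist')[:2]: print(n,round(r['p'],2),toworld(c,r['point']).round(1))
E
```

```text
clock: 2.5
eef_pos: [451.6, 158.7, 246.0]
eef_rot: [0.377, 3.118, 0.001]
contact_force: [0.6, 1.1, 0.1]
opening: 1.004
grasp_force: 0.0
clock: 3.25
eef_pos: [560.7, -19.1, 245.6]
eef_rot: [-0.378, -3.119, -0.0]
contact_force: [0.1, -0.5, -0.6]
opening: 0.998
grasp_force: 0.0
[560.74700252 -19.14779034 245.59578284] [-7.96858541e-02 -1.35197645e-01  1.67502235e+00  1.72850492e-04
  1.60201394e+00 -1.40950970e+00]
spindle 0.83 [549.6 -24.2  52.4]
spindle 0.19 [ 782.  -195.    21.9]
flange_line 0.87 [548.3 -24.9  53.3]
knob_grip 0.73 [556.8 -26.3  93.2]
knob_line 0.81 [564.8 -26.7  91.1]
plain_grip 0.96 [528.8 230.9  92.8]
plain_grip 0.21 [ 783.  -190.8   20.3]
```

View pics/w1.png

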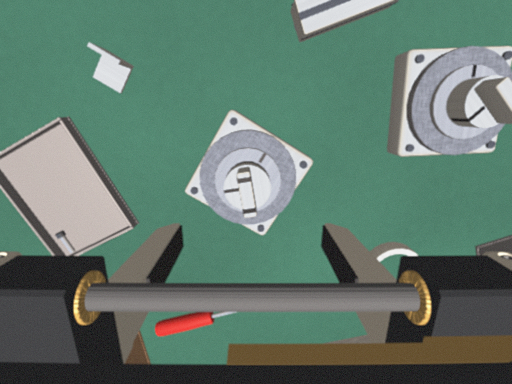

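The knob with the two notches is at (247,192). The flange line is at about (263,157) and the knob line at about (231,190). I'll enlarge to measure.

```bash
python3 - <<'E'
import cv2
i=cv2.imread('pics/w1.png')[100:250,170:330]
cv2.imwrite('pics/w1c.png',cv2.resize(i,None,fx=4,fy=4,interpolation=cv2.INTER_CUBIC))
E
```

```text
(no output)
```

View pics/w1c.png

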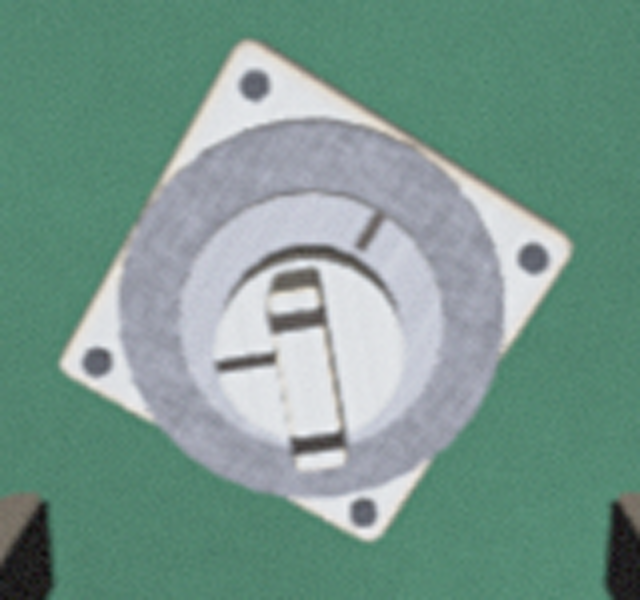

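```bash
python3 - <<'E'
from h import *
c=shot('wrist')
f=lambda u,v,z: ray(c,(170+(u+.5)/4-.5,100+(v+.5)/4-.5),z)[:2]
h=np.array([f(*p,40) for p in [(255,85),(534,258),(363,513),(97,361)]])
print('holes',h.mean(0)); ctr=h.mean(0)
e=[h[1]-h[0],h[2]-h[1],h[2]-h[3],h[3]-h[0]]
print('edge angs',[round(np.arctan2(v[1],v[0])%(np.pi/2),3) for v in e])
print('wheel',f(311,307,54),'flange',f(312,318,62))
g=f(308,383,122);print('bar centre',g)
d=f(318,443,122)-f(298,322,122);b=np.arctan2(d[1],d[0]);print('bar ang',b)
a,bb=f(218,366,92),f(275,358,92);print('knobline',a,bb, np.arctan2(*(a-bb)[::-1]),np.arctan2(*(a-g)[::-1]))
a,bb=f(379,214,62),f(362,248,62);print('flange line',a,bb,np.arctan2(*(a-bb)[::-1]),np.arctan2(*(a-ctr)[::-1]),np.linalg.norm(a-ctr))
E
```

```text
holes [563.98666782 -26.85198031]
edge angs [np.float64(0.785), np.float64(0.784), np.float64(0.778), np.float64(0.783)]
wheel [559.53788575 -25.95134753] flange [561.27727845 -25.93032932]
bar centre [564.06619016 -26.78874302]
bar ang -0.08859399108840509
knobline [561.69134736 -53.73303828] [563.28929988 -37.02979244] -1.666173249259939 -1.6587081328793933
flange line [534.3267343    1.96810713] [543.33814416  -5.51205301] 2.448779485627753 2.370554750764817 41.355883462072875
```

```bash
python3 -m jog '[[60,3.3,-7.7,0,0.15],[60,0,0,-40,0],[60,0,0,-40,0],[60,0,0,-25,0],[60,0,0,-10,0],[60,0,0,0,0],[60,0,0,0,0]]' 5
python3 - <<'E'
from h import *
o=get_obs();print(o['eef_pos'],o['joints'][5],o['contact_force'])
shot('wrist','w2.png')
E
```

```text
clock: 4.47
eef_pos: [564.8, -27.2, 132.0]
eef_rot: [0.142, 3.137, -0.0]
contact_force: [-0.9, -0.0, -0.1]
opening: 0.648
grasp_force: 0.0
[564.79177525 -27.15781383 132.00690689] -1.5732586267223534 [-0.90031074 -0.03741704 -0.06972028]
```

View pics/w2.png

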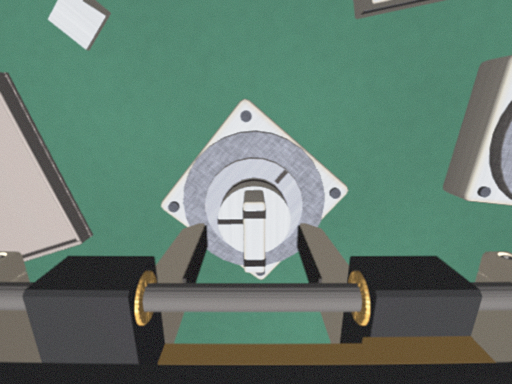

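The bar (255,235) is centred between the fingers and aligned with the pads. I'm lowering and closing gently.

```bash
python3 -m jog '[[60,0,0,-10,0],[60,0,0,-8,0],[40,0,0,0,0],[20,0,0,0,0],[5,0,0,0,0],[5,0,0,0,0],[5,0,0,0,0],[5,0,0,0,0]]' 5
```

```text
clock: 5.52
eef_pos: [564.4, -26.8, 112.9]
eef_rot: [0.142, 3.138, 0.001]
contact_force: [-0.6, 4.1, 2.3]
opening: 0.153
grasp_force: 5.0
```

```bash
python3 -m jog '[[5,0,0.5,0,0],[5,0,0,0,0],[5,0,0,0,0]]' 18; python3 -m jog '[[5,0,0,0.3,-0.1],[5,0,0,0.3,-0.1],[5,0,0,0.3,-0.1],[5,0,0,0,0]]';
```

```text
clock: 5.9
eef_pos: [564.4, -26.7, 112.8]
eef_rot: [0.143, 3.138, 0.0]
contact_force: [1.4, 3.0, 3.4]
opening: 0.147
grasp_force: 18.0
clock: 6.4
eef_pos: [564.1, -27.0, 113.6]
eef_rot: [-0.609, -3.082, 0.001]
contact_force: [-1.1, -1.8, 3.7]
opening: 0.147
grasp_force: 18.0
```

```bash
python3 -m jog '[[5,0,0,0.3,-0.1],[5,0,0,0.3,-0.1],[5,0,0,0.3,-0.1],[5,0,0,0.3,-0.1],[5,0,0,0,0]]'; python3 -m jog '[[5,0,0,0.3,-0.1],[5,0,0,0.3,-0.1],[5,0,0,0.3,-0.1],[5,0,0,0,0]]';
```

```text
clock: 7.02
eef_pos: [564.2, -26.8, 114.8]
eef_rot: [1.206, 2.901, -0.001]
contact_force: [-0.0, -2.0, 2.7]
opening: 0.146
grasp_force: 18.0
clock: 7.52
eef_pos: [564.2, -26.7, 115.4]
eef_rot: [-1.625, -2.689, 0.0]
contact_force: [-1.3, -1.3, 0.5]
opening: 0.15
grasp_force: 18.0
```

```bash
python3 - <<'E'
from h import *
shot('wrist','w3.png');o=get_obs();print(o['eef_pos'],o['contact_force'],o['moment'])
E
```

```text
[564.18649331 -26.71068029 115.46458289] [-0.01947622 -0.53218824  1.10424849] [-0.13515366  0.08667756  0.01240066]
```

View pics/w3.png

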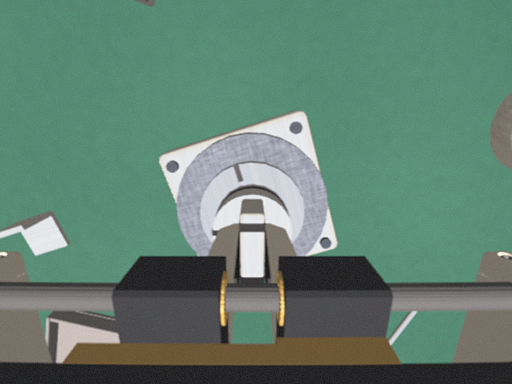

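The bar is still aligned in the fingers. The knob line is at (214,232) and the flange line at (239,172), so the knob is turning with the grip. I'll continue.

```bash
python3 -m jog '[[5,0,0,0.3,-0.1],[5,0,0,0.3,-0.1],[5,0,0,0.3,-0.1],[5,0,0,0.3,-0.1],[5,0,0,0,0]]'; python3 -m jog '[[5,0,0,0.3,-0.1],[5,0,0,0.3,-0.1],[5,0,0,0.3,-0.1],[5,0,0,0.3,-0.1],[5,0,0,0,0]]'
```

```text
clock: 8.2
eef_pos: [564.1, -26.6, 116.5]
eef_rot: [-2.126, -2.312, 0.001]
contact_force: [-0.9, 0.2, -0.6]
opening: 0.147
grasp_force: 18.0
clock: 8.82
eef_pos: [564.1, -26.6, 117.9]
eef_rot: [-2.543, -1.845, 0.0]
contact_force: [-2.7, 0.3, 0.2]
opening: 0.153
grasp_force: 18.0
```

```bash
python3 -m jog '[[5,0,0,0.3,-0.1],[5,0,0,0.3,-0.1],[5,0,0,0.3,-0.1],[5,0,0,0.3,-0.1],[5,0,0,0.2,-0.06],[5,0,0,0,0],[5,0,0,0,0]]'; python3 - <<'E'
from h import *
shot('wrist','w4.png')
E
```

```text
clock: 9.7
eef_pos: [564.3, -26.6, 119.4]
eef_rot: [-2.897, -1.215, -0.0]
contact_force: [-0.2, 0.8, 0.3]
opening: 0.148
grasp_force: 18.0
```

View pics/w4.png

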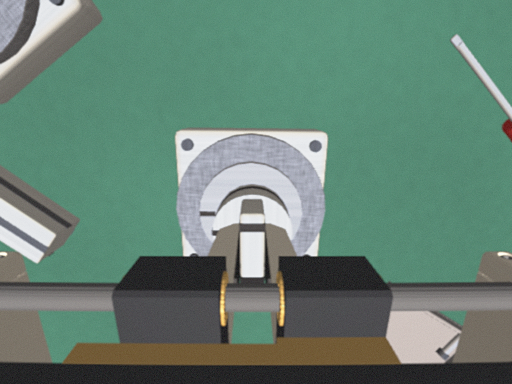

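The flange line (207,214) and knob line (214,232) point the same way, with the housing square to the bar. I'll lift slowly.

```bash
python3 -m jog '[[5,0,0,1,0],[5,0,0,1,0],[5,0,0,1,0],[5,0,0,0,0]]' 25; python3 -m jog '[[5,0,0,3,0],[5,0,0,3,0],[5,0,0,4,0],[5,0,0,0,0]]'
```

```text
clock: 10.25
eef_pos: [564.3, -26.7, 122.5]
eef_rot: [-2.899, -1.21, 0.0]
contact_force: [-0.1, -0.2, -1.7]
opening: 0.149
grasp_force: 25.0
clock: 10.75
eef_pos: [564.5, -26.7, 133.0]
eef_rot: [2.899, 1.21, 0.001]
contact_force: [-0.3, 0.7, -2.6]
opening: 0.149
grasp_force: 25.0
```

```bash
python3 -m jog '[[5,0,0,15,0],[5,0,0,25,0],[5,0,0,25,0],[5,0,0,10,0],[5,-5,-40,0,0],[5,-6,-50,0,0],[5,-6,-50,0,0],[5,-5,-40,0,0],[5,0,0,0,0],[5,0,0,0,0]]'; python3 - <<'E'
from h import *
c=shot('wrist','w5.png')
for cam in ['wrist','scene']:
    c=shot(cam)
    for n in ['tray','bolt','knob_grip']:
        for r in imaging.find_in(n,cam)[:1]: print(cam,n,r['p'],toworld(c,r['point']).round(1))
    if cam=='scene':
        m=imaging.regions_of('tray','scene')[0]['region'].astype('u1')
        q=cv2.boxPoints(cv2.minAreaRect(cv2.findContours(m,0,1)[0][0])); print(m.sum())
        ct=max(cv2.findContours(m,0,1)[0],key=cv2.contourArea)
        w=np.array([ray(c,p[0],15)[:2] for p in ct],np.float32); print(cv2.minAreaRect(w))
E
```

```text
clock: 12.0
eef_pos: [542.2, -206.4, 207.2]
eef_rot: [-2.899, -1.209, 0.0]
contact_force: [0.0, 0.1, -2.2]
opening: 0.147
grasp_force: 25.0
wrist tray 0.57 [ 5.757e+02 -2.985e+02  2.000e-01]
wrist bolt 0.64 [ 603.2 -327.9   11.4]
wrist knob_grip 0.65 [ 551.8 -194.6  192.1]
scene tray 0.72 [ 527.3 -301.6    3.6]
scene knob_grip 0.79 [ 559.1 -193.3  190.6]
1513
((529.2264404296875, -301.3191833496094), (199.33946228027344, 149.9988250732422), 12.74803352355957)
```

View pics/w5.png

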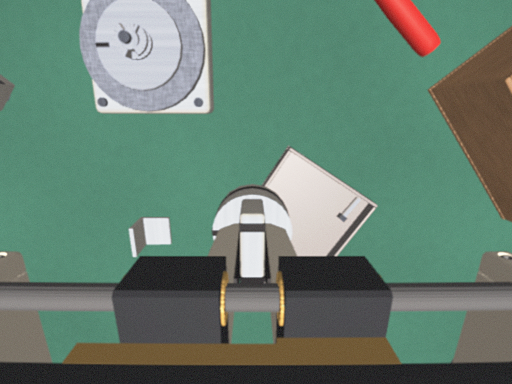

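The knob is held upright with its stud off, and the tray's far corner and the bolt show at (350,207). The tray centre is about (529,-301).

```bash
python3 -m jog '[[5,-5,-45,0,0],[5,-8,-50,0,0],[5,0,0,-40,0],[5,0,0,-40,0],[5,0,0,-30,0],[5,0,0,-15,0],[5,0,0,-10,0],[5,0,0,-5,0],[5,0,0,0,0],[5,0,0,0,0]]'; python3 -m jog '[[5,0,0,-2,0],[5,0,0,-1.5,0],[5,0,0,-1.5,0],[5,0,0,-1,0],[5,0,0,0,0]]'
```

```text
clock: 13.75
eef_pos: [529.6, -301.8, 68.2]
eef_rot: [2.898, 1.21, 0.001]
contact_force: [-0.2, -0.9, -2.4]
opening: 0.146
grasp_force: 25.0
clock: 14.38
eef_pos: [529.2, -301.7, 61.3]
eef_rot: [-2.899, -1.21, 0.0]
contact_force: [-0.5, 0.7, -1.9]
opening: 0.152
grasp_force: 25.0
```

```bash
python3 -m jog '[[5,0,0,-1.5,0],[5,0,0,-1.5,0],[5,0,0,-1,0],[5,0,0,0,0]]';  python3 -m jog '[[5,0,0,-0.7,0],[5,0,0,-0.7,0],[5,0,0,0,0]]'
```

```text
clock: 14.88
eef_pos: [529.2, -301.6, 57.3]
eef_rot: [-2.899, -1.21, 0.0]
contact_force: [-0.6, -0.8, -2.2]
opening: 0.153
grasp_force: 25.0
clock: 15.25
eef_pos: [529.2, -301.7, 56.0]
eef_rot: [-2.899, -1.21, 0.0]
contact_force: [-0.3, 0.7, -2.0]
opening: 0.147
grasp_force: 25.0
```

```bash
python3 -m jog '[[5,0,0,-0.5,0],[5,0,0,-0.5,0],[5,0,0,0,0]]';  python3 -m jog '[[5,0,0,-0.5,0],[5,0,0,-0.5,0],[5,0,0,0,0]]'
```

```text
clock: 15.62
eef_pos: [529.3, -301.6, 55.0]
eef_rot: [-2.899, -1.21, -0.0]
contact_force: [-0.0, 0.4, -2.3]
opening: 0.149
grasp_force: 25.0
clock: 16.0
eef_pos: [529.3, -301.7, 54.0]
eef_rot: [-2.899, -1.21, 0.0]
contact_force: [-1.7, -0.2, -2.3]
opening: 0.148
grasp_force: 25.0
```

```bash
python3 -m jog '[[5,0,0,-0.5,0],[5,0,0,-0.5,0],[5,0,0,0,0]]';  python3 -m jog '[[5,0,0,-0.4,0],[5,0,0,-0.4,0],[5,0,0,0,0]]'
```

```text
clock: 16.38
eef_pos: [529.4, -301.8, 53.7]
eef_rot: [2.899, 1.21, 0.0]
contact_force: [-3.2, 1.3, 5.2]
opening: 0.145
grasp_force: 25.0
clock: 16.75
eef_pos: [529.4, -301.8, 53.7]
eef_rot: [2.899, 1.21, 0.0]
contact_force: [-6.5, 3.9, 14.0]
opening: 0.149
grasp_force: 25.0
```

```bash
python3 -m jog '[[5,0,0,0.8,0],[5,0,0,0,0],[20,0,0,0,0],[35,0,0,0,0],[50,0,0,0,0],[50,0,0,0,0]]' 8;  python3 -m jog '[[50,0,0,8,0],[50,0,0,20,0],[50,0,0,40,0],[50,0,0,50,0],[50,0,0,50,0],[50,0,0,0,0],[50,0,0,0,0]]'; python3 - <<'E'
from h import *
c=shot('wrist','w6.png')
for n in ['knob_grip','tray','bolt']:
  for r in imaging.find_in(n,'wrist')[:1]: print(n,r['p'],toworld(c,r['point']).round(1))
E
```

```text
clock: 17.5
eef_pos: [529.2, -301.7, 52.9]
eef_rot: [-2.899, -1.21, 0.0]
contact_force: [0.6, 0.3, 0.4]
opening: 0.491
grasp_force: 0.0
clock: 18.38
eef_pos: [529.1, -301.6, 221.5]
eef_rot: [2.899, 1.21, 0.0]
contact_force: [0.4, -0.1, -0.1]
opening: 0.537
grasp_force: 0.0
knob_grip 0.98 [ 531.2 -297.7   33.5]
tray 0.9 [ 539.6 -292.3    1.8]
bolt 0.49 [ 596.9 -328.6   11.2]
```

View pics/w6.png

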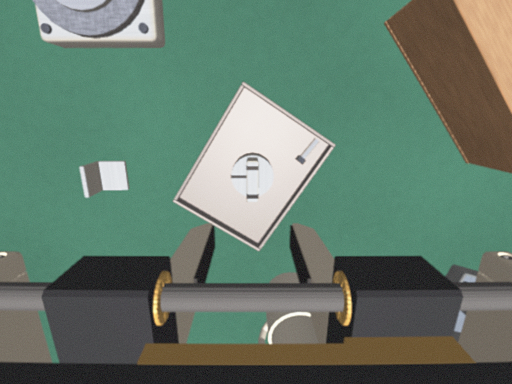

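The knob stands upright at (252,178), in the middle of the tray. The bolt at (308,150) is undisturbed and the gripper is clear, so I'm handing in.

```bash
python3 -c "
from cell import ctrl; print(ctrl.sign_off())"
```

```text
the job is handed in; nothing more can be done
None
```

I unscrewed the left-hand knob clockwise to the release mark, lifted it off and set it down upright in the middle of the tray. The job is handed in at about 18 s on the robot's clock; hand-in returned no verdict.

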